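# Find the out-of-round brayer

### The job

One of the two ink rollers in the beech stand prints unevenly because its drum is out of round. Find it by rolling them on the glass slab, upright and with only light pressure (about 5 N, never as much as 20 N), letting the hand follow any lift of the drum: roll a brayer at least one full turn of its drum in one direction before you reject it. Leave the bad brayer standing upright in the red stand and the good one standing upright in the beech stand, and do not knock over or shift the other things on the table.

Things in the scene. Friction and masses are not known exactly. Their poses are not given: they have to be found in the camera images.
- brayer_1_grip (a point): Brayer 1 (hand ink roller, 0.3 kg; the two look alike): centre of its upright wooden grip, 30 mm wide (its x, along the axle), 22 mm thick (its y, the rolling direction; hold it by these faces), 80 mm long (its z, up). It lies 85 mm above the axle, 105 mm above the underside of a true drum.
- brayer_1_axle (a point): Middle of brayer 1's axle; axes as its grip. Black rubber drum 40 mm in diameter, 62 mm long; a bad one runs 2 to 3 mm off its axle. The steel fork's straps (3 mm thick, 14 mm wide along y) stand at x = -40.5 and +40.5 mm and end flat 8 mm below this point; the crossbar's top is 34 mm above it.
- brayer_1_drum (a joint): Turn of brayer 1's drum on its axle (rad), within 0.4 of zero at the start. One full turn, 6.28, is about 126 mm of rolling; rolling towards the brayer's own +y makes it fall, towards -y grow. It turns lightly, and only while pressed on something: a drum that barely touches slips and stops.
- brayer_1: Brayer 1 as a whole; origin and axes as point brayer_1_axle.
- brayer_2_grip (a point): Brayer 2 (hand ink roller, 0.3 kg; the two look alike): centre of its upright wooden grip, 30 mm wide (its x, along the axle), 22 mm thick (its y, the rolling direction; hold it by these faces), 80 mm long (its z, up). It lies 85 mm above the axle, 105 mm above the underside of a true drum.
- brayer_2_axle (a point): Middle of brayer 2's axle; axes as its grip. Black rubber drum 40 mm in diameter, 62 mm long; a bad one runs 2 to 3 mm off its axle. The steel fork's straps (3 mm thick, 14 mm wide along y) stand at x = -40.5 and +40.5 mm and end flat 8 mm below this point; the crossbar's top is 34 mm above it.
- brayer_2_drum (a joint): Turn of brayer 2's drum on its axle (rad), within 0.4 of zero at the start. One full turn, 6.28, is about 126 mm of rolling; rolling towards the brayer's own +y makes it fall, towards -y grow. It turns lightly, and only while pressed on something: a drum that barely touches slips and stops.
- brayer_2: Brayer 2 as a whole; origin and axes as point brayer_2_axle.
- slab_top (a point): Centre of the top face of the ink slab, 14 mm above the table: a pale glass plate 260 mm (its x) by 230 mm (its y) on short rubber feet, fixed. Dried ink smears lie flat at its corners.
- slab: The ink slab as a whole; origin at the centre of its underside, axes as slab_top.
- stand_beech: Pale beech stand for brayers, fixed. Two upright boards 12 mm thick run along its y at x = -42 and +42 mm, with facing open-topped notches 22 mm wide, 30 mm deep at y = -55 and +55 mm; bottoms 32 mm, board tops 62 mm above the table. A brayer stands with its straps in facing notches, axle along x at 40 mm height, drum free between. Origin: centre of underside. Both brayers start in it.
- stand_red: Red stand for brayers, fixed. Two upright boards 12 mm thick run along its y at x = -42 and +42 mm, with facing open-topped notches 22 mm wide, 30 mm deep at y = -55 and +55 mm; bottoms 32 mm, board tops 62 mm above the table. A brayer stands with its straps in facing notches, axle along x at 40 mm height, drum free between. Origin: centre of underside. Repair stand, empty at first.
- jar_green: Bystander: green glass paint jar with a white lid, 54 mm across, 65 mm high. Origin at the centre of its underside.
- jar_purple: Bystander: white jar with a purple lid, 64 mm across, 60 mm high. Origin at the centre of its underside.
- tape: Bystander: roll of cream masking tape lying flat, 104 mm across, 24 mm high. Origin at the centre of its underside.
- cup: Bystander: cardboard cup, 72 mm across the rim, 95 mm high. Origin at the centre of its underside.
- ink_red: Bystander: black ink bottle with a red cap, 48 mm across, 130 mm high. Origin at the centre of its underside.
- tube_blue: Bystander: blue paint tube lying flat, about 130 mm long. Origin at the centre of its underside.
- knife: Bystander: ink knife with a dark wooden handle lying flat, 190 mm long. Origin at the centre of its underside.
Things that resemble listed ones, but are neither listed nor needed, are in the scene too. What is shaped like the brayer_1 but blue is not meant.

How it is judged:
On the way:
1. the out-of-round brayer's drum has been rolled a full turn one way and is pressed on the glass (((distance between brayer_1_drum_c0 and brayer_1_axle above 0.001 m and (value of joint brayer_1_drum above 5.6 rad or value of joint brayer_1_drum below -5.6 rad) and contact force between brayer_1 and slab above 0.5 N and angle between brayer_1_grip's own z axis and vertical below 0.35 rad) or (distance between brayer_2_drum_c0 and brayer_2_axle above 0.001 m and (value of joint brayer_2_drum above 5.6 rad or value of joint brayer_2_drum below -5.6 rad) and contact force between brayer_2 and slab above 0.5 N and angle between brayer_2_grip's own z axis and vertical below 0.35 rad))), for 0.1 s.
At the end, for the whole second after the job is handed in: The out-of-round brayer stands seated in a pair of notches of the red stand and the true one in a pair of notches of the beech stand: axles within 6 mm of the seated height and 10 mm of the stand's middle line, handles within 0.25 rad of upright, both let go and at rest (((distance between brayer_1_drum_c0 and brayer_1_axle above 0.001 m and z of brayer_1_axle in the frame of stand_red between 0.034 and 0.046 m and x of brayer_1_axle in the frame of stand_red between -0.01 and 0.01 m and y of brayer_1_axle in the frame of stand_red between -0.066 and 0.066 m and angle between each of brayer_1_grip, brayer_2_grip's own z axis and vertical below 0.25 rad and linear speed of each of brayer_1, brayer_2 below 0.02 m/s and z of brayer_2_axle in the frame of stand_beech between 0.034 and 0.046 m and x of brayer_2_axle in the frame of stand_beech between -0.01 and 0.01 m and y of brayer_2_axle in the frame of stand_beech between -0.066 and 0.066 m) or (distance between brayer_2_drum_c0 and brayer_2_axle above 0.001 m and z of brayer_2_axle in the frame of stand_red between 0.034 and 0.046 m and x of brayer_2_axle in the frame of stand_red between -0.01 and 0.01 m and y of brayer_2_axle in the frame of stand_red between -0.066 and 0.066 m and angle between each of brayer_2_grip, brayer_1_grip's own z axis and vertical below 0.25 rad and linear speed of each of brayer_2, brayer_1 below 0.02 m/s and z of brayer_1_axle in the frame of stand_beech between 0.034 and 0.046 m and x of brayer_1_axle in the frame of stand_beech between -0.01 and 0.01 m and y of brayer_1_axle in the frame of stand_beech between -0.066 and 0.066 m))); the robot touches nothing.
It fails at once if a brayer is pressed on the glass with more than 20 N (contact force between any of brayer_1, brayer_2 and slab above 20 N).
It fails at once if a brayer is dropped or tipped over (more than 0.7 rad from upright) (angle between any of brayer_1_grip, brayer_2_grip's own z axis and vertical above 0.7 rad).
It fails at once if one of the other things on the table is shifted by more than 20 mm or knocked over (distance of any of jar_green, jar_purple, tape, cup, ink_red, tube_blue, knife from where it was at the start of the episode above 0.02 m).
It also fails if it takes over 72 s, if anything falls off the work surface, if the arm or the gripper's body presses on something with over 40 N, if the wrist force passes 120 N, or if a joint passes its speed limit or range.

### The arm

A 6-joint arm with a two-finger parallel gripper is mounted at the origin on the work surface. World frame = base frame: x ahead of the robot, y to its left, z up, the work surface at z = 0. Lengths are in m, angles in rad, forces in N, time in s.
With the tool pointing down it reaches from about 0.25 to 0.775 m from the base axis. Payload 4 kg.
Tool frame: the origin (TCP) lies at the very end of the fingers, on their centre line; the grasp point (between the pads) lies 19 mm behind it (grasp_offset is the distance from the TCP to the grasp point, in m); y points along the fingers, z is the direction in which the jaws open and shut, and the axes are right-handed (so a half turn about y gives the same grasp; the last joint's range is limited). The gripper opens to 85 mm and grips with 20 to 120 N. Pads are 22 mm wide; open, the fingers measure 114 mm over their backs; the gripper's body (76 mm by 85 mm) begins 54 mm behind the grasp point. The pads swing forward as they close: fully open they stand 13 mm farther back than shut.
Start: joints at [1.181, 0.087, 1.371, -0, 1.684, -0.103], TCP at [0.156, 0.528, 0.206] pointing down, gripper open.
Joint ranges: [-3.1, 3.1], [-0.76, 2.03], [0.27, 2.55], [-1.08, 4.22], [0.17, 2.65], [-2.57, 2.57]. Speed limits (rad/s): [2.79, 2.79, 3.14, 3.14, 3.14, 3.14].

### API

Orientations are given as [roll, pitch, yaw] about the fixed x, y, z axes, in that order (R = Rz(yaw) Ry(pitch) Rx(roll)).
In Python, from station import * gives the robot as it stands. The module is installed in compiled form; this text tells all that it offers.
- The arm moves only by the shell command python3 -m creep 'ROWS' [FORCE]. ROWS is JSON, a list of rows, each an object of numbers: "gripper": the gripper's target within -1 to 1 (fully open at 1, half-way at 0, shut at -1); "x", "y", "z": the shift along the tool's x, y, z in m; "turn": the turn about the tool's y in degrees. In form: [{"gripper": .., "x": .., "y": .., "z": .., "turn": ..}, ...]. A call has 1 to 20 rows; each row is the pose to reach, as a shift and turn from the pose commanded when the call began, along the tool's axes at that moment; what a row does not reach only later rows make up. A row lasts 1/12 s, in which the tool goes at most 41.7 mm and 7.16 degrees, less where a joint would pass 70% of its speed; a pose out of reach is approached as far as the arm can. A call with a gripper value outside its range is refused whole. The fingers move at their own pace and stop on an object; FORCE is the grip in N (left out, the last holds). Time passes only in rows, so rows that repeat a pose let the fingers close. It gives the time, the measured TCP pose, the force and the opening at its end, in the units of the state.
- get_state(): the state, without advancing time (a new reading comes with each control period).
- get_image(name): name is "scene" or "top" or "wrist"; returns a dict with "color" (480x640x3 uint8, blue, green, red), "intrinsics" (3x3 intrinsics, pixels), "D" ([k1, k2, p1, p2, k3] as OpenCV has them; the pictures are not rectified), "extrinsics" (4x4, takes a point from camera to world coordinates). Camera axes: x right, y down, z forward; pixel columns grow to the right and rows downward; lengths in m; the calibration is good to about 2 mm. A picture is of the moment at which its call begins. There is no depth.
- job_done(): hands the job in, once; it reports no verdict.
Trained networks look in a picture, given as the dict that the camera call returned (one of the last four; its "shot" number tells which), for a name from the list of things; names that differ only in an ending like _2 or _b are one class to them, and where a whole thing is asked for, a point or a joint stands for the part that bears it (a point fixed in the world has none). Each returns a list of dicts, best first, with "conf" (0 to 1); they miss things now and then, are a little off and sometimes report something else, mostly with a low value. They report only what shows in the picture. A call takes as long as a camera call. They do not tell look-alikes from the thing itself.
- cut_out(name, picture): "pixels" (480x640 bool, what is visible of it) and "position" ([column, row] in pixels, amid what is visible of it).
The state is a dict: "clock": time; "q": joint angles; "joint_velocities": joint speeds; "joint_torque": joint torques, N m; "tool_pos": TCP position; "tcp_rot": TCP orientation; "wrist_force": force on the tool from outside, world axes, zero at the start; "torque": the same for the moment, N m; "width": opening from 0.0 (shut) to 1.0 (fully open).
Only numpy, scipy, OpenCV 4.12 (cv2) and the standard library are available. Lean on these libraries where they do the work, as an engineer would, in place of code of your own. Each camera call takes 0.05 s, during which the arm holds its last target. There are 200 camera calls.

## Working session

There is one attempt and no reset: what is moved stays moved. The work goes in short steps, Python scripts to look and compute and a shell command to move; the robot and the scene stay as the last step left them, time stands still between calls to the robot, and variables do not carry over. Pictures are saved under pics/ and viewed, about 8 in all and at most 12, crops included, and the job is handed in when it is done.

```bash
mkdir -p pics; python3 - <<'E'
from station import *
import cv2,numpy as np
s=get_state(); print({k:np.round(v,3) for k,v in s.items()})
for n in ("top","scene"):
    p=get_image(n); cv2.imwrite(f"pics/{n}0.png",p["color"])
    print(n,np.round(p["intrinsics"],1).tolist(),np.round(p["D"],4),np.round(p["extrinsics"],3).tolist())
    for o in ("brayer_1","brayer_1_grip","stand_beech","stand_red","slab","cup","ink_red"):
        print(o,[(np.round(d["position"]).tolist(),round(d["conf"],2),int(d["pixels"].sum())) for d in cut_out(o,p)])
E
```

```text
{'clock': np.float64(0.0), 'q': array([ 1.181,  0.088,  1.372,  0.   ,  1.684, -0.103]), 'joint_velocities': array([ 0.001, -0.002, -0.001, -0.001, -0.001,  0.001]), 'joint_torque': array([ 0.0000e+00, -3.5185e+01, -3.1328e+01, -0.0000e+00,  1.0000e-02,
       -0.0000e+00]), 'tool_pos': array([0.155, 0.527, 0.204]), 'tcp_rot': array([-1.573,  0.   , -0.287]), 'wrist_force': array([-0.664, -0.891,  0.555]), 'torque': array([-0.004,  0.016,  0.003]), 'width': np.float64(0.998)}
top [[537.6, 0.0, 330.3], [0.0, 537.6, 236.6], [0.0, 0.0, 1.0]] [-0.0615  0.      0.      0.      0.    ] [[-0.005, -0.999, 0.053, 0.461], [-1.0, 0.004, -0.006, 0.016], [0.006, -0.053, -0.999, 1.496], [0.0, 0.0, 0.0, 1.0]]
brayer_1 [([401.0, 295.0], 0.95, 406), ([504.0, 330.0], 0.95, 573), ([492.0, 281.0], 0.89, 567), ([419.0, 225.0], 0.77, 482), ([456.0, 231.0], 0.7, 510)]
brayer_1_grip [([460.0, 230.0], 0.89, 535), ([491.0, 281.0], 0.87, 573), ([504.0, 330.0], 0.74, 578), ([399.0, 295.0], 0.6, 383), ([444.0, 306.0], 0.57, 1073)]
stand_beech [([434.0, 232.0], 0.74, 1875)]
stand_red [([231.0, 235.0], 0.96, 2748)
[... 223 characters left out ...]
     0.     0.    ] [[0.567, 0.614, -0.549, 1.217], [0.823, -0.407, 0.395, -0.476], [0.019, -0.676, -0.737, 0.989], [0.0, 0.0, 0.0, 1.0]]
brayer_1 [([206.0, 304.0], 0.65, 588), ([250.0, 286.0], 0.6, 589), ([126.0, 260.0], 0.6, 837), ([386.0, 218.0], 0.56, 2111), ([155.0, 285.0], 0.55, 681)]
brayer_1_grip [([207.0, 303.0], 0.91, 589), ([156.0, 287.0], 0.84, 683), ([231.0, 241.0], 0.83, 661), ([124.0, 258.0], 0.82, 844), ([272.0, 346.0], 0.35, 744)]
stand_beech [([228.0, 308.0], 0.6, 2582)]
stand_red [([388.0, 219.0], 0.67, 2051), ([386.0, 310.0], 0.54, 524), ([248.0, 287.0], 0.52, 552)]
slab [([320.0, 271.0], 0.75, 5792)]
cup [([439.0, 186.0], 0.66, 616)]
ink_red [([144.0, 329.0], 0.58, 817)]
```

View pics/top0.png

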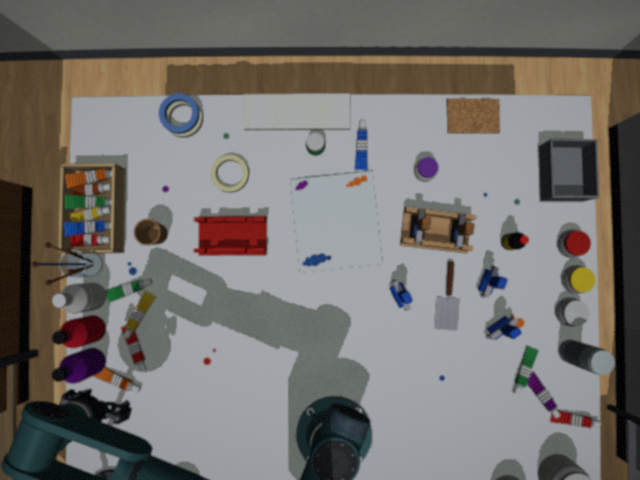

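View pics/scene0.png

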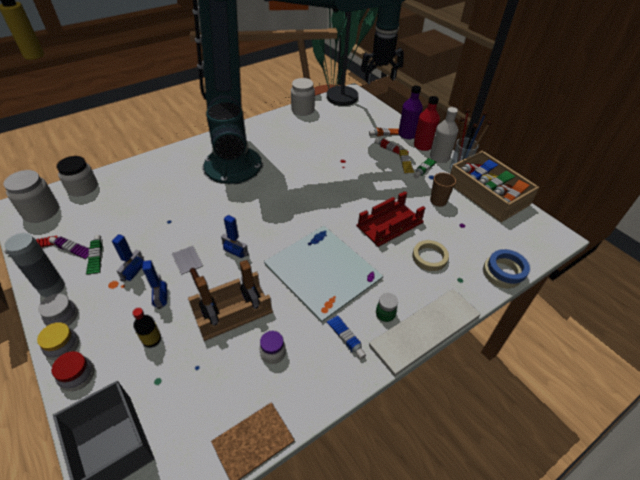

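Candidates for the brayers, top view: dark and wooden at (419,225) and (458,230) in the beech stand; blue look-alikes at (401,295), (492,281), (504,330). The description means the two in the beech stand. Red stand is at (231,235) and the slab at (338,222).

```bash
cat > h.py <<'E'
from station import *
import cv2,numpy as np
def ray(p,px):
    u=cv2.undistortPoints(np.float32(px).reshape(-1,1,2),p["intrinsics"],p["D"]).reshape(-1,2)
    E=p["extrinsics"]; return E[:3,3],np.c_[u,np.ones(len(u))]@E[:3,:3].T
def plane(p,px,z):
    o,d=ray(p,px); return o+d*((z-o[2])/d[:,2])[:,None]
def proj(p,X):
    E=np.linalg.inv(p["extrinsics"]); r=cv2.Rodrigues(E[:3,:3])[0]
    return cv2.projectPoints(np.float64(X).reshape(-1,1,3),r,E[:3,3],p["intrinsics"],p["D"])[0].reshape(-1,2)
def rect(p,d,z):
    v,u=np.nonzero(d["pixels"]); w=plane(p,np.c_[u,v],z)
    return cv2.minAreaRect(np.float32(w[:,:2]*1000))
def tocmd(dw,yaw):  # world shift -> tool shift x,y,z for tool pointing down
    c,s=np.cos(yaw),np.sin(yaw); return np.round([c*dw[0]+s*dw[1],-dw[2],-s*dw[0]+c*dw[1]],4)
E
python3 - <<'E'
from h import *
p=get_image("top")
for o,z in (("stand_beech",.06),("stand_red",.06)):
    d=cut_out(o,p)
    for e in d[:1]: print(o,rect(p,e,z))
print("slab",plane(p,[[291,178],[371,171],[383,264],[301,272]],.014).round(3).tolist())
for d in cut_out("brayer_1_grip",p): print(np.round(d["position"]),plane(p,d["position"],.125).round(3))
for n in ("jar_green","jar_purple","tape","cup","ink_red","tube_blue","knife"):
    for d in cut_out(n,p)[:1]: print(n,np.round(d["position"]),plane(p,d["position"],.05).round(3))
im=p["color"][150:290,180:560]; cv2.imwrite("pics/crop1.png",cv2.resize(im[30:110,205:305],None,fx=8,fy=7.5,interpolation=cv2.INTER_CUBIC))
E
```

```text
stand_beech ((554.748291015625, -281.4434814453125), (195.82073974609375, 106.38532257080078), 82.62129211425781)
stand_red ((789.7357177734375, 45.9796142578125), (51.414268493652344, 57.636695861816406), 89.78400421142578)
slab [[0.703, 0.115, 0.014], [0.722, -0.107, 0.014], [0.463, -0.138, 0.014], [0.443, 0.088, 0.014]]
[400. 296.] [[ 0.382 -0.168  0.125]]
[489. 281.] [[ 0.419 -0.398  0.125]]
[459. 230.] [[ 0.551 -0.323  0.125]]
[501. 328.] [[ 0.297 -0.428  0.125]]
jar_green [316. 145.] [[0.788 0.044 0.05 ]]
jar_purple [427. 168.] [[ 0.725 -0.257  0.05 ]]
tape [227. 163.] [[0.738 0.286 0.05 ]]
cup [150. 232.] [[0.551 0.496 0.05 ]]
ink_red [513. 243.] [[ 0.519 -0.489  0.05 ]]
tube_blue [362. 149.] [[ 0.776 -0.081  0.05 ]]
knife [445. 309.] [[ 0.34  -0.301  0.05 ]]
```

View pics/crop1.png

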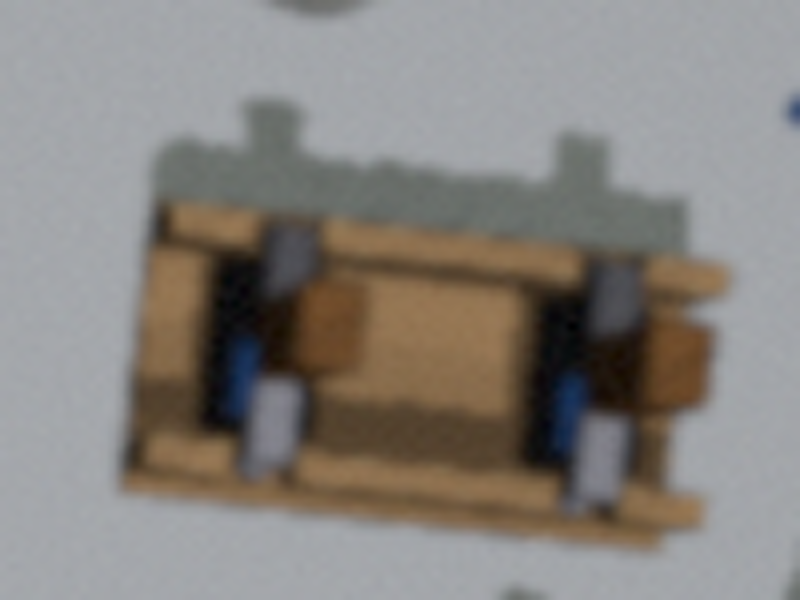

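```bash
python3 - <<'E'
from h import *
p=get_image("top")
print("grip tops",plane(p,[[426.4,223.5],[470,228.7]],.165).round(3).tolist())
c=plane(p,[[406.25,207.3],[476,215.3],[472.5,250],[403,242]],.062)[:,:2]
print("beech",c.round(3).tolist(),c.mean(0).round(3),np.degrees(np.arctan2(*(c[0]+c[3]-c[1]-c[2])[:2])).round(1))
red=(cut_out("stand_red",p)); print([(np.round(d["position"]),d["conf"]) for d in red])
for d in red:
    if abs(d["position"][0]-231)<15: print(rect(p,d,.05))
p2=get_image("wrist"); print(np.round(p2["extrinsics"],3).tolist(),np.round(p2["intrinsics"],1).tolist())
s=get_state(); print(s["tool_pos"],s["tcp_rot"])
E
```

```text
grip tops [[0.563, -0.232, 0.165], [0.55, -0.341, 0.165]]
beech [[0.615, -0.197], [0.593, -0.386], [0.5, -0.374], [0.522, -0.187]] [ 0.557 -0.286] 6.8
[(array([230., 236.]), 0.65)]
((542.3287963867188, 278.9707336425781), (110.6796875, 197.3409881591797), 0.1070544421672821)
[[0.283, 0.908, 0.31, 0.075], [0.959, -0.268, -0.09, 0.552], [0.002, 0.323, -0.946, 0.372], [0.0, 0.0, 0.0, 1.0]] [[346.0, 0.0, 322.0], [0.0, 346.0, 243.0], [0.0, 0.0, 1.0]]
[0.15561869 0.52754307 0.20571764] [-1.57074845e+00 -3.41072909e-05 -2.86804532e-01]
```

```bash
python3 - <<'E'
from h import *
s=get_state(); print(tocmd(np.array([.557,-.286,.30])-s["tool_pos"],s["tcp_rot"][2]))
E
```

```text
[ 0.6151 -0.0943 -0.6668]
```

```bash
python3 -m creep '[{"gripper":1,"x":0.03,"y":-0.03,"z":-0.03,"turn":0},{"gripper":1,"x":0.06,"y":-0.06,"z":-0.06,"turn":0},{"gripper":1,"x":0.09,"y":-0.094,"z":-0.1,"turn":0},{"gripper":1,"x":0.615,"y":-0.094,"z":-0.667,"turn":-9.6},{"gripper":1,"x":0.615,"y":-0.094,"z":-0.667,"turn":-9.6},{"gripper":1,"x":0.615,"y":-0.094,"z":-0.667,"turn":-9.6},{"gripper":1,"x":0.615,"y":-0.094,"z":-0.667,"turn":-9.6},{"gripper":1,"x":0.615,"y":-0.094,"z":-0.667,"turn":-9.6},{"gripper":1,"x":0.615,"y":-0.094,"z":-0.667,"turn":-9.6},{"gripper":1,"x":0.615,"y":-0.094,"z":-0.667,"turn":-9.6},{"gripper":1,"x":0.615,"y":-0.094,"z":-0.667,"turn":-9.6},{"gripper":1,"x":0.615,"y":-0.094,"z":-0.667,"turn":-9.6},{"gripper":1,"x":0.615,"y":-0.094,"z":-0.667,"turn":-9.6},{"gripper":1,"x":0.615,"y":-0.094,"z":-0.667,"turn":-9.6},{"gripper":1,"x":0.615,"y":-0.094,"z":-0.667,"turn":-9.6},{"gripper":1,"x":0.615,"y":-0.094,"z":-0.667,"turn":-9.6},{"gripper":1,"x":0.615,"y":-0.094,"z":-0.667,"turn":-9.6},{"gripper":1,"x":0.615,"y":-0.094,"z":-0.667,"turn":-9.6},{"gripper":1,"x":0.615,"y":-0.094,"z":-0.667,"turn":-9.6},{"gripper":1,"x":0.615,"y":-0.094,"z":-0.667,"turn":-9.6}]'
python3 - <<'E'
from h import *
print(tocmd(np.array([.557,-.286,.30])-get_state()["tool_pos"],get_state()["tcp_rot"][2]))
E
```

```text
clock: 3.17
tool_pos: [0.5127, -0.1978, 0.297]
tcp_rot: [-1.571, -0.0, -0.12]
wrist_force: [0.0, 0.4, 0.8]
width: 1.001
[ 0.0545 -0.003  -0.0822]
```

```bash
python3 -m creep '[{"gripper":1,"x":0.054,"y":0,"z":-0.082,"turn":0},{"gripper":1,"x":0.054,"y":0,"z":-0.082,"turn":0},{"gripper":1,"x":0.054,"y":0,"z":-0.082,"turn":0},{"gripper":1,"x":0.054,"y":0,"z":-0.082,"turn":0},{"gripper":1,"x":0.054,"y":0,"z":-0.082,"turn":0}]'
python3 - <<'E'
from h import *
p=get_image("wrist"); im=p["color"].copy()
for d in cut_out("brayer_1_grip",p): print(np.round(d["position"]),round(d["conf"],2),plane(p,d["position"],.165).round(3))
y=-.119; R=np.array([[np.cos(y),-np.sin(y)],[np.sin(y),np.cos(y)]])
def dr(c,pts,z,col):
    q=np.array([np.r_[R@np.array(a)+c,z] for a in pts]); cv2.polylines(im,[np.int32(proj(p,q).round())],True,col,1)
g=[(-.015,-.011),(.015,-.011),(.015,.011),(-.015,.011)]
for c in ([.563,-.232],[.55,-.341]): dr(c,g,.165,(0,255,0))
dr([.557,-.286],[(-.048,-.066),(.048,-.066),(.048,-.044),(-.048,-.044)],.062,(255,255,0))
dr([.557,-.286],[(-.048,.066),(.048,.066),(.048,.044),(-.048,.044)],.062,(255,255,0))
cv2.imwrite("pics/w1.png",im)
E
```

```text
clock: 3.58
tool_pos: [0.556, -0.284, 0.2957]
tcp_rot: [-1.569, 0.002, -0.12]
wrist_force: [-0.5, 0.6, 0.3]
width: 0.997
[399.  26.] 0.85 [[ 0.411 -0.207  0.165]]
[174.  82.] 0.75 [[ 0.428 -0.384  0.165]]
[270. 210.] 0.58 [[ 0.537 -0.327  0.165]]
[474. 316.] 0.17 [[ 0.665 -0.147  0.165]]
```

View pics/w1.png

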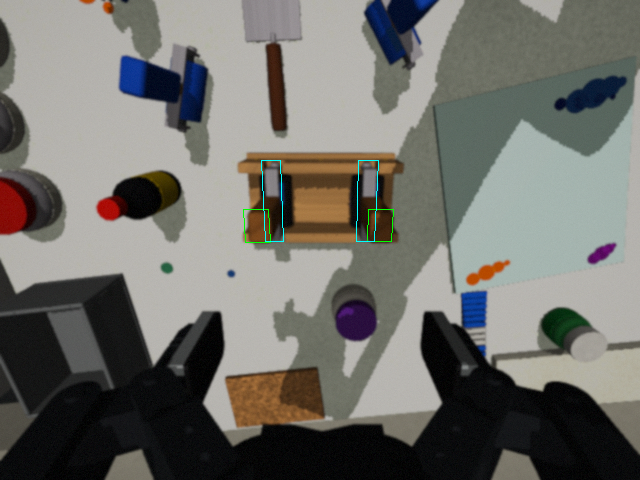

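The overlay (green = grip tops at (381,225) and (257,225), cyan = notch pairs) matches the wooden grips and the stand notches. I'll reach for the one nearer the slab.

```bash
python3 - <<'E'
from h import *
s=get_state();print(s["tool_pos"],tocmd(np.array([.563,-.232,.111])-s["tool_pos"],s["tcp_rot"][2]))
E
```

```text
[ 0.55592469 -0.2824697   0.29744489] [0.0011 0.1864 0.051 ]
```

```bash
python3 -m creep '[{"gripper":0.6,"x":0.001,"y":0.02,"z":0.026,"turn":0},{"gripper":0.6,"x":0.001,"y":0.06,"z":0.051,"turn":0},{"gripper":0.6,"x":0.001,"y":0.09,"z":0.051,"turn":0},{"gripper":0.6,"x":0.001,"y":0.12,"z":0.051,"turn":0},{"gripper":0.6,"x":0.001,"y":0.15,"z":0.051,"turn":0},{"gripper":0.6,"x":0.001,"y":0.175,"z":0.051,"turn":0},{"gripper":0.6,"x":0.001,"y":0.186,"z":0.051,"turn":0},{"gripper":0.6,"x":0.001,"y":0.186,"z":0.051,"turn":0}]' 40
python3 - <<'E'
from h import *
p=get_image("wrist"); im=p["color"].copy()
cv2.imwrite("pics/w2.png",im)
E
```

```text
clock: 4.35
tool_pos: [0.5611, -0.2307, 0.1082]
tcp_rot: [-1.568, 0.005, -0.118]
wrist_force: [0.0, 0.7, -0.2]
width: 0.802
```

View pics/w2.png

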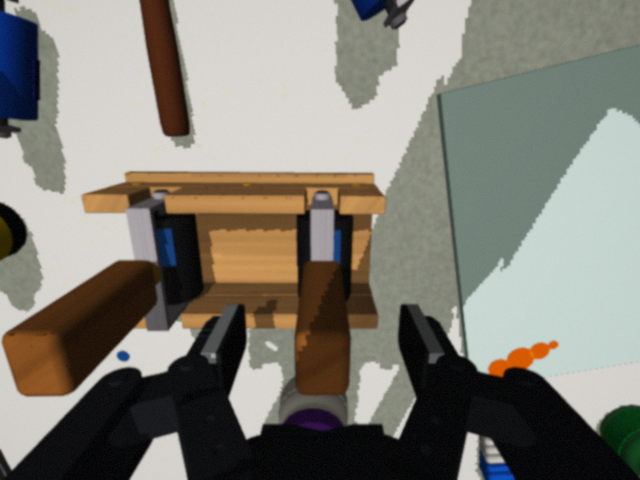

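The grip (322,350) sits midway between the fingertips (230 and 412). Closing, then lifting.

```bash
python3 -m creep '[{"gripper":-1,"x":0,"y":0,"z":0,"turn":0},{"gripper":-1,"x":0,"y":0,"z":0,"turn":0},{"gripper":-1,"x":0,"y":0,"z":0,"turn":0},{"gripper":-1,"x":0,"y":0,"z":0,"turn":0},{"gripper":-1,"x":0,"y":0,"z":0,"turn":0},{"gripper":-1,"x":0,"y":0,"z":0,"turn":0},{"gripper":-1,"x":0,"y":0,"z":0,"turn":0},{"gripper":-1,"x":0,"y":0,"z":0,"turn":0}]' 60; python3 -m creep '[{"gripper":-1,"x":0,"y":-0.02,"z":0,"turn":0},{"gripper":-1,"x":0,"y":-0.05,"z":0,"turn":0},{"gripper":-1,"x":0,"y":-0.085,"z":0,"turn":0},{"gripper":-1,"x":0,"y":-0.085,"z":0,"turn":0},{"gripper":-1,"x":0,"y":-0.085,"z":0,"turn":0}]'
```

```text
clock: 5.07
tool_pos: [0.5643, -0.2336, 0.1131]
tcp_rot: [-1.572, -0.004, -0.119]
wrist_force: [-0.1, 0.0, 6.1]
width: 0.248
clock: 5.48
tool_pos: [0.5643, -0.2337, 0.1983]
tcp_rot: [-1.573, -0.005, -0.119]
wrist_force: [-0.1, -1.0, -3.8]
width: 0.246
```

```bash
python3 - <<'E'
from h import *
s=get_state();print(s["tool_pos"],tocmd(np.array([.573,-.09,.125])-s["tool_pos"],s["tcp_rot"][2]))
E
```

```text
[ 0.56428791 -0.23368316  0.19830138] [-0.0085  0.0733  0.1437]
```

```bash
python3 -m creep '[{"gripper":-1,"x":-0.002,"y":-0.01,"z":0.03,"turn":0},{"gripper":-1,"x":-0.004,"y":-0.01,"z":0.06,"turn":0},{"gripper":-1,"x":-0.007,"y":0,"z":0.1,"turn":0},{"gripper":-1,"x":-0.008,"y":0.03,"z":0.13,"turn":0},{"gripper":-1,"x":-0.008,"y":0.06,"z":0.144,"turn":0},{"gripper":-1,"x":-0.008,"y":0.073,"z":0.144,"turn":0},{"gripper":-1,"x":-0.008,"y":0.073,"z":0.144,"turn":0},{"gripper":-1,"x":-0.008,"y":0.073,"z":0.144,"turn":0}]' ; python3 -m creep '[{"gripper":-1,"x":0,"y":0.005,"z":0,"turn":0},{"gripper":-1,"x":0,"y":0.01,"z":0,"turn":0},{"gripper":-1,"x":0,"y":0.01,"z":0,"turn":0}]'
python3 -m creep '[{"gripper":-1,"x":0,"y":0.002,"z":0,"turn":0},{"gripper":-1,"x":0,"y":0.002,"z":0,"turn":0},{"gripper":-1,"x":0,"y":0.002,"z":0,"turn":0}]'
```

```text
clock: 6.15
tool_pos: [0.5704, -0.0886, 0.1196]
tcp_rot: [-1.57, 0.007, -0.119]
wrist_force: [0.3, -0.5, -1.9]
width: 0.249
clock: 6.4
tool_pos: [0.5724, -0.0898, 0.1128]
tcp_rot: [-1.571, -0.0, -0.12]
wrist_force: [1.6, -0.1, -2.9]
width: 0.249
clock: 6.65
tool_pos: [0.5726, -0.0894, 0.1113]
tcp_rot: [-1.571, -0.001, -0.12]
wrist_force: [0.2, -1.0, -2.9]
width: 0.244
```

Free baseline is about −3 N. Now lowering in 1 mm steps to find contact.

```bash
for i in 1; do python3 -m creep '[{"gripper":-1,"x":0,"y":0.002,"z":0,"turn":0},{"gripper":-1,"x":0,"y":0.002,"z":0,"turn":0},{"gripper":-1,"x":0,"y":0.002,"z":0,"turn":0}]'; python3 -m creep '[{"gripper":-1,"x":0,"y":0.001,"z":0,"turn":0},{"gripper":-1,"x":0,"y":0.001,"z":0,"turn":0},{"gripper":-1,"x":0,"y":0.001,"z":0,"turn":0}]';done; python3 -m creep '[{"gripper":-1,"x":0,"y":0.001,"z":0,"turn":0},{"gripper":-1,"x":0,"y":0.001,"z":0,"turn":0},{"gripper":-1,"x":0,"y":0.001,"z":0,"turn":0}]'
```

```text
clock: 6.9
tool_pos: [0.5723, -0.089, 0.1089]
tcp_rot: [-1.571, 0.0, -0.119]
wrist_force: [0.9, 1.2, -2.3]
width: 0.247
clock: 7.15
tool_pos: [0.5723, -0.089, 0.1078]
tcp_rot: [-1.571, 0.0, -0.119]
wrist_force: [-0.2, 0.2, -1.8]
width: 0.244
clock: 7.4
tool_pos: [0.5723, -0.089, 0.1068]
tcp_rot: [-1.571, 0.0, -0.119]
wrist_force: [-0.5, -0.0, -2.8]
width: 0.242
```

```bash
python3 -m creep '[{"gripper":-1,"x":0,"y":0.001,"z":0,"turn":0},{"gripper":-1,"x":0,"y":0.001,"z":0,"turn":0},{"gripper":-1,"x":0,"y":0.001,"z":0,"turn":0}]'; python3 -m creep '[{"gripper":-1,"x":0,"y":0.001,"z":0,"turn":0},{"gripper":-1,"x":0,"y":0.001,"z":0,"turn":0},{"gripper":-1,"x":0,"y":0.001,"z":0,"turn":0}]'
```

```text
clock: 7.65
tool_pos: [0.5725, -0.0891, 0.106]
tcp_rot: [-1.571, -0.0, -0.119]
wrist_force: [-0.3, 0.2, -1.9]
width: 0.246
clock: 7.9
tool_pos: [0.5726, -0.0892, 0.1059]
tcp_rot: [-1.571, -0.001, -0.119]
wrist_force: [-2.5, -0.1, 2.9]
width: 0.245
```

Contact at TCP z ≈ 0.106, about 5 N per mm. Rolling in small steps, watching force.

```bash
python3 -m creep '[{"gripper":-1,"x":0,"y":0,"z":0.005,"turn":0},{"gripper":-1,"x":0,"y":0,"z":0.01,"turn":0},{"gripper":-1,"x":0,"y":0,"z":0.01,"turn":0}]'
```

```text
clock: 8.15
tool_pos: [0.5741, -0.079, 0.1072]
tcp_rot: [-1.572, -0.002, -0.119]
wrist_force: [-2.5, -0.0, 8.4]
width: 0.25
```

```bash
python3 -m creep '[{"gripper":-1,"x":0,"y":-0.001,"z":0.005,"turn":0},{"gripper":-1,"x":0,"y":-0.002,"z":0.01,"turn":0},{"gripper":-1,"x":0,"y":-0.002,"z":0.01,"turn":0}]'
```

```text
clock: 8.4
tool_pos: [0.5753, -0.0684, 0.1085]
tcp_rot: [-1.571, -0.002, -0.119]
wrist_force: [-2.8, -0.8, 6.7]
width: 0.243
```

```bash
python3 -m creep '[{"gripper":-1,"x":0,"y":-0.001,"z":0.005,"turn":0},{"gripper":-1,"x":0,"y":-0.002,"z":0.01,"turn":0},{"gripper":-1,"x":0,"y":-0.002,"z":0.01,"turn":0}]'
```

```text
clock: 8.65
tool_pos: [0.5764, -0.0579, 0.1094]
tcp_rot: [-1.569, -0.001, -0.118]
wrist_force: [-0.8, 1.3, 3.4]
width: 0.245
```

It is out of round: about 3.5 mm rise so far. Following the expected sine (peak near 43 mm).

```bash
python3 -m creep '[{"gripper":-1,"x":0,"y":-0.0003,"z":0.005,"turn":0},{"gripper":-1,"x":0,"y":-0.0005,"z":0.01,"turn":0},{"gripper":-1,"x":0,"y":-0.0005,"z":0.015,"turn":0},{"gripper":-1,"x":0,"y":-0.0005,"z":0.015,"turn":0}]'
```

```text
clock: 8.98
tool_pos: [0.5782, -0.0429, 0.1098]
tcp_rot: [-1.569, -0.001, -0.118]
wrist_force: [-0.7, 0.4, 6.0]
width: 0.243
```

```bash
python3 -m creep '[{"gripper":-1,"x":0,"y":0,"z":0.005,"turn":0},{"gripper":-1,"x":0,"y":0,"z":0.01,"turn":0},{"gripper":-1,"x":0,"y":0.0003,"z":0.015,"turn":0},{"gripper":-1,"x":0,"y":0.0006,"z":0.02,"turn":0},{"gripper":-1,"x":0,"y":0.0006,"z":0.02,"turn":0}]'
```

```text
clock: 9.4
tool_pos: [0.5804, -0.023, 0.1085]
tcp_rot: [-1.569, -0.0, -0.118]
wrist_force: [-0.2, 0.9, 3.1]
width: 0.246
```

```bash
python3 -m creep '[{"gripper":-1,"x":0,"y":0.0006,"z":0.005,"turn":0},{"gripper":-1,"x":0,"y":0.0012,"z":0.01,"turn":0},{"gripper":-1,"x":0,"y":0.0018,"z":0.015,"turn":0},{"gripper":-1,"x":0,"y":0.0023,"z":0.02,"turn":0},{"gripper":-1,"x":0,"y":0.0023,"z":0.02,"turn":0}]'
```

```text
clock: 9.82
tool_pos: [0.5827, -0.0034, 0.1061]
tcp_rot: [-1.57, -0.0, -0.118]
wrist_force: [1.9, 0.6, 2.3]
width: 0.244
```

```bash
python3 -m creep '[{"gripper":-1,"x":0,"y":0.0006,"z":0.005,"turn":0},{"gripper":-1,"x":0,"y":0.001,"z":0.01,"turn":0},{"gripper":-1,"x":0,"y":0.0013,"z":0.015,"turn":0},{"gripper":-1,"x":0,"y":0.0014,"z":0.02,"turn":0},{"gripper":-1,"x":0,"y":0.0014,"z":0.02,"turn":0}]'
```

```text
clock: 10.23
tool_pos: [0.5849, 0.0164, 0.1046]
tcp_rot: [-1.57, 0.0, -0.118]
wrist_force: [0.7, -0.0, -0.7]
width: 0.246
```

```bash
python3 -m creep '[{"gripper":-1,"x":0,"y":0.0004,"z":0.002,"turn":0},{"gripper":-1,"x":0,"y":0.0004,"z":0.007,"turn":0},{"gripper":-1,"x":0,"y":0.0004,"z":0.012,"turn":0},{"gripper":-1,"x":0,"y":0.0004,"z":0.012,"turn":0}]'
```

```text
clock: 10.57
tool_pos: [0.5864, 0.0282, 0.1052]
tcp_rot: [-1.57, -0.0, -0.119]
wrist_force: [0.5, 0.3, 1.9]
width: 0.243
```

```bash
python3 -m creep '[{"gripper":-1,"x":0,"y":-0.0003,"z":0.005,"turn":0},{"gripper":-1,"x":0,"y":-0.0008,"z":0.01,"turn":0},{"gripper":-1,"x":0,"y":-0.0013,"z":0.014,"turn":0},{"gripper":-1,"x":0,"y":-0.0013,"z":0.014,"turn":0}]'
```

```text
clock: 10.9
tool_pos: [0.5882, 0.0421, 0.1067]
tcp_rot: [-1.57, -0.001, -0.118]
wrist_force: [-0.1, -0.4, 5.2]
width: 0.251
```

```bash
python3 -m creep '[{"gripper":-1,"x":0,"y":-0.0008,"z":0.005,"turn":0},{"gripper":-1,"x":0,"y":-0.0016,"z":0.01,"turn":0},{"gripper":-1,"x":0,"y":-0.0023,"z":0.015,"turn":0},{"gripper":-1,"x":0,"y":-0.0023,"z":0.015,"turn":0}]'
```

```text
clock: 11.23
tool_pos: [0.59, 0.0573, 0.1086]
tcp_rot: [-1.569, -0.0, -0.118]
wrist_force: [0.8, -0.4, 4.4]
width: 0.248
```

Full turn done (≈147 mm, ~7.3 rad): the height ran .1059→.1098→.1046→.1086, one clean eccentric cycle, so this is the bad one. Lifting and measuring the red stand.

```bash
python3 -m creep '[{"gripper":-1,"x":0,"y":-0.02,"z":0,"turn":0},{"gripper":-1,"x":0,"y":-0.055,"z":0,"turn":0},{"gripper":-1,"x":-0.02,"y":-0.09,"z":0.02,"turn":0},{"gripper":-1,"x":-0.03,"y":-0.12,"z":0.03,"turn":0},{"gripper":-1,"x":-0.03,"y":-0.12,"z":0.03,"turn":0},{"gripper":-1,"x":-0.03,"y":-0.12,"z":0.03,"turn":0}]'
python3 - <<'E'
from h import *
p=get_image("top"); w=get_image("wrist")
a=cv2.resize(p["color"][205:265,185:275],None,fx=8,fy=8,interpolation=cv2.INTER_CUBIC)
cv2.imwrite("pics/red_top.png",a); cv2.imwrite("pics/red_w.png",w["color"])
np.savez("w.npz",**{k:w[k] for k in("intrinsics","D","extrinsics")})
np.savez("t.npz",**{k:p[k] for k in("intrinsics","D","extrinsics")})
E
```

```text
clock: 11.73
tool_pos: [0.5637, 0.0903, 0.2295]
tcp_rot: [-1.57, -0.003, -0.117]
wrist_force: [0.4, 0.2, -3.2]
width: 0.243
```

View pics/red_top.png

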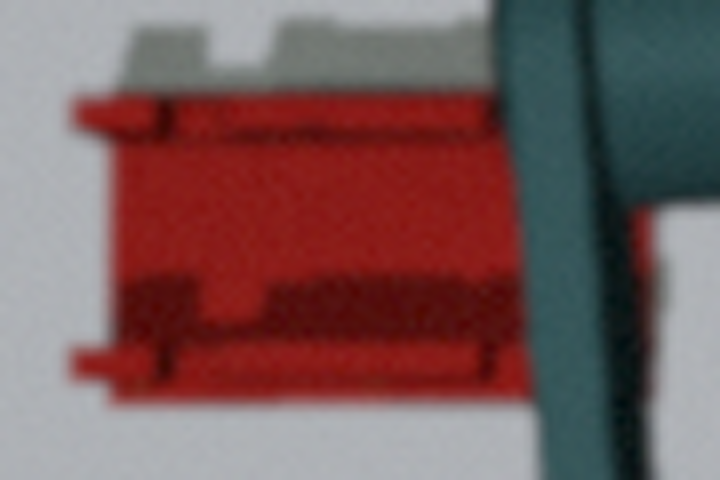

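View pics/red_w.png

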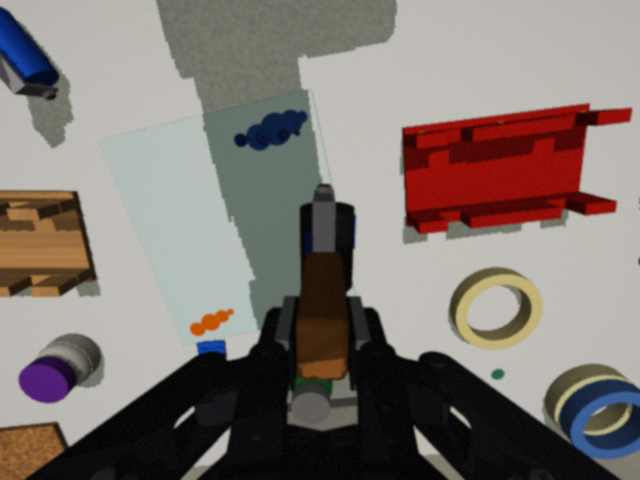

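```bash
python3 - <<'E'
from h import *
t=dict(np.load("t.npz")); w=dict(np.load("w.npz"))
c=plane(t,[[185+317.5/8,205+236.5/8]],.062)[0]-[0,.011,0]; print(c)
im=cv2.imread("pics/red_w.png"); ti=cv2.imread("pics/red_top.png")
for q,p in ((im,w),(ti,t)):
  for yn in (.055,-.055):
    for xb in (-.042,.042):
      P=np.array([[xb+a,yn+b,0] for a,b in ((-.006,-.011),(.006,-.011),(.006,.011),(-.006,.011))])+[c[0],c[1],.062]
      u=proj(p,P)
      if q is ti: u=(u-[185,205])*8+4
      cv2.polylines(q,[np.int32(u.round())],True,(255,255,0),1)
a=cv2.resize(im[80:250,380:640],(720,470),interpolation=cv2.INTER_CUBIC)
cv2.imwrite("pics/red_c.png",a[:, :]); cv2.imwrite("pics/red_o.png",np.vstack([cv2.resize(a,(450,294)),cv2.resize(ti,(450,300))]))
E
```

```text
[0.54386754 0.27865269 0.062     ]
```

View pics/red_o.png

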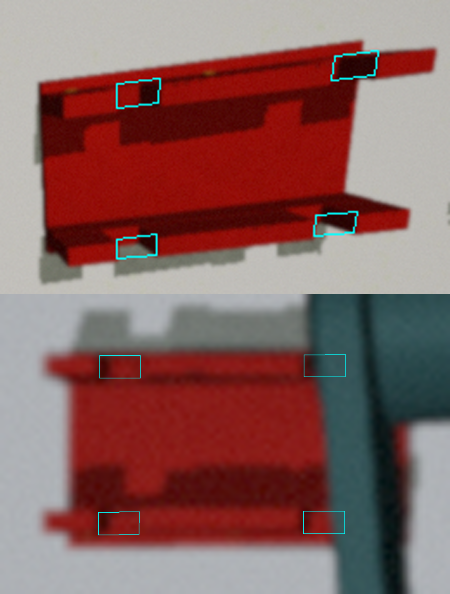

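Cyan notch outlines match the red stand's notches in both views; centre (0.544, 0.279), yaw ≈ 0. I'll use the nearer pair at y ≈ 0.224.

```bash
python3 - <<'E'
from h import *
s=get_state();print(s["tool_pos"],s["tcp_rot"],tocmd(np.array([.544,.2237,.19])-s["tool_pos"],s["tcp_rot"][2]))
E
```

```text
[0.5624154  0.08916219 0.22522676] [-1.57169788  0.00516642 -0.11907652] [-0.0343  0.0352  0.1314]
```

```bash
python3 -m creep '[{"gripper":-1,"x":-0.01,"y":0,"z":0.03,"turn":-2},{"gripper":-1,"x":-0.018,"y":0,"z":0.065,"turn":-5},{"gripper":-1,"x":-0.03,"y":0.005,"z":0.1,"turn":-6.8},{"gripper":-1,"x":-0.034,"y":0.02,"z":0.131,"turn":-6.8},{"gripper":-1,"x":-0.034,"y":0.035,"z":0.131,"turn":-6.8},{"gripper":-1,"x":-0.034,"y":0.035,"z":0.131,"turn":-6.8},{"gripper":-1,"x":-0.034,"y":0.035,"z":0.131,"turn":-6.8}]'; python3 -m creep '[{"gripper":-1,"x":0,"y":0,"z":0,"turn":0},{"gripper":-1,"x":0,"y":0,"z":0,"turn":0}]'
python3 - <<'E'
from h import *
w=get_image("wrist"); cv2.imwrite("pics/w5.png",w["color"]); s=get_state();print(s["tool_pos"],s["tcp_rot"],s["wrist_force"])
E
```

```text
clock: 12.42
tool_pos: [0.5436, 0.2223, 0.1888]
tcp_rot: [-1.574, 0.008, -0.001]
wrist_force: [-0.1, -0.4, -2.2]
width: 0.247
clock: 12.58
tool_pos: [0.546, 0.2222, 0.1937]
tcp_rot: [-1.571, -0.0, -0.003]
wrist_force: [0.3, 0.3, -3.0]
width: 0.249
[0.54610988 0.22232866 0.194198  ] [-1.57053171e+00 -1.34358635e-03 -2.40702173e-03] [ 0.00873979  0.0731832  -2.92750575]
```

View pics/w5.png

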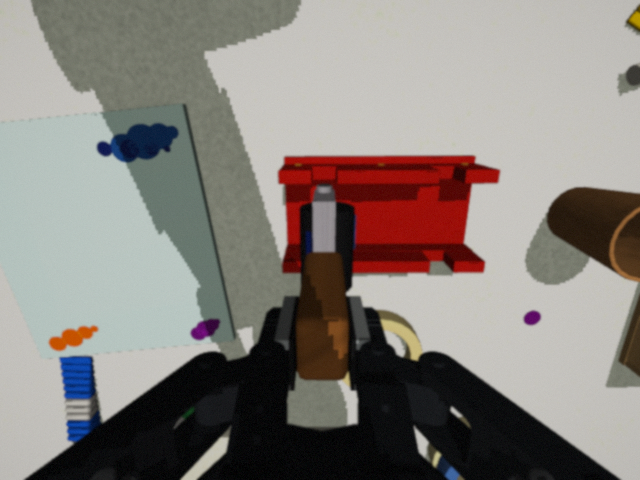

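The near strap (323,200) lines up with the notch (323,172). Lowering.

```bash
python3 -m creep '[{"gripper":-1,"x":-0.002,"y":0.02,"z":0.001,"turn":0},{"gripper":-1,"x":-0.002,"y":0.04,"z":0.001,"turn":0},{"gripper":-1,"x":-0.002,"y":0.055,"z":0.001,"turn":0},{"gripper":-1,"x":-0.002,"y":0.067,"z":0.001,"turn":0},{"gripper":-1,"x":-0.002,"y":0.075,"z":0.001,"turn":0},{"gripper":-1,"x":-0.002,"y":0.079,"z":0.001,"turn":0},{"gripper":-1,"x":-0.002,"y":0.079,"z":0.001,"turn":0}]'; python3 -m creep '[{"gripper":-1,"x":0,"y":0.001,"z":0,"turn":0},{"gripper":-1,"x":0,"y":0.002,"z":0,"turn":0},{"gripper":-1,"x":0,"y":0.002,"z":0,"turn":0}]'
```

```text
clock: 13.22
tool_pos: [0.5434, 0.2241, 0.1143]
tcp_rot: [-1.571, 0.0, -0.001]
wrist_force: [0.5, -0.1, -1.7]
width: 0.244
clock: 13.47
tool_pos: [0.544, 0.2246, 0.1133]
tcp_rot: [-1.57, -0.002, -0.001]
wrist_force: [0.0, 0.4, -1.9]
width: 0.25
```

```bash
python3 -m creep '[{"gripper":-1,"x":0,"y":0.001,"z":0,"turn":0},{"gripper":-1,"x":0,"y":0.002,"z":0,"turn":0},{"gripper":-1,"x":0,"y":0.002,"z":0,"turn":0}]'
```

```text
clock: 13.72
tool_pos: [0.5441, 0.2246, 0.1132]
tcp_rot: [-1.57, -0.003, -0.0]
wrist_force: [-2.6, -0.5, 5.5]
width: 0.244
```

Seated at the same height it was picked from (z 0.113). Releasing and lifting.

```bash
python3 -m creep '[{"gripper":0.4,"x":0,"y":0,"z":0,"turn":0},{"gripper":0.4,"x":0,"y":0,"z":0,"turn":0},{"gripper":0.4,"x":0,"y":0,"z":0,"turn":0},{"gripper":0.4,"x":0,"y":0,"z":0,"turn":0},{"gripper":0.4,"x":0,"y":0,"z":0,"turn":0},{"gripper":0.4,"x":0,"y":0,"z":0,"turn":0}]' ; python3 -m creep '[{"gripper":0.4,"x":0,"y":-0.03,"z":0,"turn":0},{"gripper":0.4,"x":0,"y":-0.07,"z":0,"turn":0},{"gripper":0.4,"x":0,"y":-0.11,"z":0,"turn":0},{"gripper":0.4,"x":0,"y":-0.15,"z":0,"turn":0},{"gripper":0.4,"x":-0.03,"y":-0.16,"z":-0.04,"turn":0},{"gripper":0.4,"x":-0.06,"y":-0.16,"z":-0.08,"turn":0},{"gripper":0.4,"x":-0.09,"y":-0.16,"z":-0.12,"turn":0},{"gripper":0.4,"x":-0.12,"y":-0.16,"z":-0.15,"turn":0},{"gripper":0.4,"x":-0.12,"y":-0.16,"z":-0.15,"turn":0},{"gripper":0.4,"x":-0.12,"y":-0.16,"z":-0.15,"turn":0}]'
python3 - <<'E'
from h import *
p=get_image("scene"); cv2.imwrite("pics/s9.png",cv2.resize(p["color"][150:370,180:480],None,fx=2.6,fy=2.6,interpolation=cv2.INTER_CUBIC))
t=get_image("top"); 
for d in cut_out("brayer_1_grip",t): print(np.round(d["position"]),round(d["conf"],2),plane(t,d["position"],.165).round(3))
for n in ("jar_green","jar_purple","tape","cup","ink_red","tube_blue","knife"):
    for d in cut_out(n,t)[:1]: print(n,np.round(d["position"]))
E
```

```text
clock: 14.22
tool_pos: [0.5433, 0.2244, 0.1101]
tcp_rot: [-1.571, 0.0, -0.001]
wrist_force: [-0.4, -0.4, 0.1]
width: 0.705
clock: 15.05
tool_pos: [0.4208, 0.0717, 0.2715]
tcp_rot: [-1.572, -0.002, -0.005]
wrist_force: [0.6, 0.5, 0.0]
width: 0.699
[461. 229.] 0.97 [[ 0.549 -0.318  0.165]]
[401. 297.] 0.93 [[ 0.382 -0.165  0.165]]
[504. 329.] 0.66 [[ 0.299 -0.423  0.165]]
[488. 282.] 0.61 [[ 0.416 -0.384  0.165]]
jar_green [319. 144.]
jar_purple [427. 169.]
tape [223. 164.]
cup [150. 231.]
ink_red [514. 241.]
tube_blue [360. 147.]
knife [446. 306.]
```

View pics/s9.png

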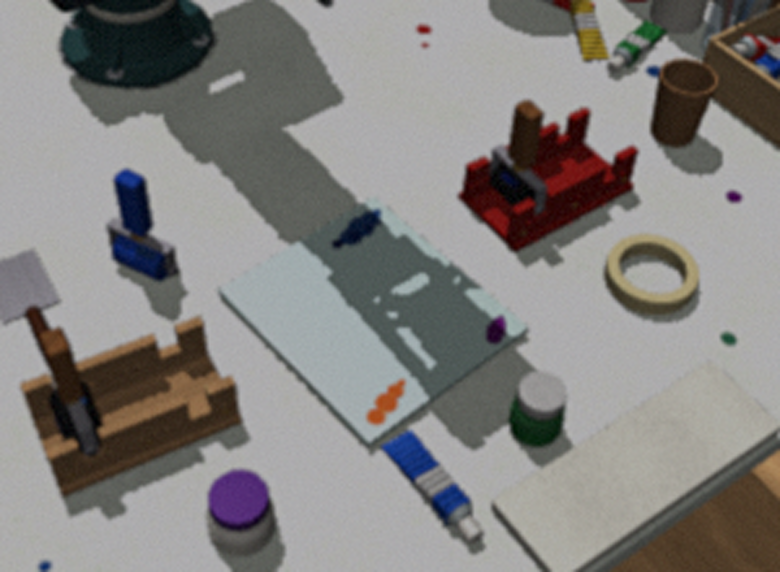

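The picture shows the bad brayer upright and seated in the red stand, grip at (525,130). The other stands in the beech stand at (60,360), and the bystanders have not moved. Handing in.

```bash
python3 -c "
from station import *
print(job_done())"
```

```text
the job is handed in; nothing more can be done
None
```

I rolled the brayer nearest the slab about 147 mm (roughly 7.3 rad) in one direction. The hand rose and fell about 5 mm over one clear cycle, so that drum is out of round. It now stands upright in the red stand's notch pair nearest the slab, and the gripper is open and clear at z 0.27.

- **Pressure:** the force read at the end of each rolling step was about 2–11 N. Force between readings was not seen. My readings never came near 20 N.
- **The good brayer:** I never touched it and it is still in the beech stand. I judged it good by elimination and did not roll it.
- **Last checks:** it seated at TCP z 0.113, the same height it was picked up from. The final scene view showed both brayers upright in their stands. The bystanders' network positions in the top view agreed with the first ones to within about 4 pixels (roughly 10 mm), which is about the detector's own scatter.
- **A check that disagreed:** in the last top view the grip detector found the untouched brayer but not the one in the red stand. I confirmed that one by eye in the scene picture only.

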